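# Right the fallen oil tin against the fence

## Robot

A 6-joint arm with a two-finger parallel gripper is mounted at the origin on a cart in front of the work surface, level with it; the furniture and walls round the work are solid. World frame = base frame: x ahead of the robot, y to its left, z up, the work surface at z = 0. Lengths are in m, angles in rad, forces in N, time in s.
With the tool pointing down it reaches from about 0.3 to 0.775 m from the base axis. Payload 14.6 kg.
Tool frame: the origin (TCP) lies midway between the tips of the shut fingers; the grasp point (between the pads) lies 19 mm behind it (grasp_offset is the distance from the TCP to the grasp point, in m); z points along the fingers, y is the line along which they close (so a half turn about z gives the same grasp; the last joint's range is limited). The gripper opens to 94 mm and grips with 3 to 60 N. Pads are 16 mm wide; open, the fingers measure 119 mm over their backs; the gripper's body (75 mm by 177 mm) begins 78 mm behind the grasp point.
Start: joints at [-1.409, 0.3, 1.521, -0, 1.321, -0.067], TCP at [0.125, -0.536, 0.205] pointing down, gripper open.
Joint ranges: [-3.03, 3.03], [-0.79, 2.21], [0.23, 2.52], [-1.04, 4.18], [0, 3.07], [-2.55, 2.55]. Speed limits (rad/s): [2.22, 2.22, 2.57, 3.14, 3.14, 3.14].

## Interface

Orientations are given as [roll, pitch, yaw] about the fixed x, y, z axes, in that order (R = Rz(yaw) Ry(pitch) Rx(roll)).
In Python, from station import * gives the robot as it stands. The module is installed in compiled form; this text tells all that it offers.
- The arm moves only by the tool send_rows, never from a script. Its argument "rows" is a list of rows, each an object of numbers: "dx", "dy", "dz": the shift along the tool's x, y, z in mm; "roll": the turn about the tool's z in degrees; "jaw": the closure, from -1 (fully open) to 1 (shut). In form: [{"dx": .., "dy": .., "dz": .., "roll": .., "jaw": ..}, ...]. A call has 1 to 12 rows; each row shifts and turns the commanded pose from where the row before left it, along the tool's axes as they then stand; what a row does not reach is not made up. A row lasts 1/12 s, in which the tool goes at most 41.7 mm and 7.16 degrees, less where a joint would pass 70% of its speed; a pose out of reach is approached as far as the arm can. A call is refused whole if a number of a shift passes 41.7 or a number of a turn 7.16, either way. A call with a gripper value outside its range is refused whole. The fingers move at their own pace and stop on an object; "force" is the grip in N (left out, the last holds). Time passes only in rows, so rows that do not move let the fingers close. It gives the time, the measured TCP pose, the force, the opening and the grip force at its end, in the units of the state.
- get_obs(): the state, without advancing time (a new reading comes with each control period).
- camera(name): name is "scene" or "side" or "wrist"; returns a dict with "frame" (420x560x3 uint8, red, green, blue), "z_map" (420x560 float32, m along the optical axis (not along the pixel's ray), 0 where there is no reading), "camera_matrix" (3x3 intrinsics, pixels), "D" ([k1, k2, p1, p2, k3] as OpenCV has them; the pictures are not rectified), "rvec" (rotation vector, rad) and "tvec" (3), from world to camera coordinates, as OpenCV has them. Camera axes: x right, y down, z forward; pixel columns grow to the right and rows downward; lengths in m; the calibration is good to about 2 mm. A picture is of the moment at which its call begins.
- hand_in(): hands the job in; it is judged then, once.
The state is a dict: "time_s": time; "qpos": joint angles; "joint_vel": joint speeds; "tau": joint torques, N m; "ee_pos": TCP position; "eef_rot": TCP orientation; "force": force on the tool from outside, world axes, zero at the start; "moment": the same for the moment, N m; "grip_width": finger opening in m; "grip_force": force on a finger pad.
Only numpy, scipy, OpenCV 4.12 (cv2) and the standard library are available. Lean on these libraries where they do the work, as an engineer would, in place of code of your own. Each camera call takes 0.05 s, during which the arm holds its last target. There are 200 camera calls.

## Task

The flat-sided oil tin has fallen over in front of the plywood fence. Without carrying it (its foot stays down at the bench), tip its capped end up, lean it on the fence and let go of it; then work its foot in towards the fence until the tin stands upright with its broad side flat against the fence. Leave the glue bottle and the round tin at the fence where they stand, and let go of everything.

Things in the scene. Friction and masses are not known exactly. Their poses are not given: they have to be found in the camera images.
- oil_tin: Flat metal oil tin, lying on a broad side, cap towards the fence. Body 66 deep (x) x 96 wide (y) x 160 mm tall (z). Origin: centre of the foot face; z runs from foot to cap; at the start x points down; the +x broad side ends against the fence. 0.4 to 0.85 kg, mass centre 80 mm up the axis. It drops onto its foot once within about 22 degrees of upright; at 45 degrees it leans steadily.
- cap (a point): Middle of the oil tin's cap, on the tin's axis 181 mm from the foot. The cap is 34 mm in diameter and spans 166 to 196 mm from the foot, above a 26 mm thick neck; it can be gripped and turns with the tin.
- fence: Fixed plywood fence, 400 mm long (y), 95 mm high, 18 mm thick, brackets behind (70 mm deep in all). Low enough that the tin, leaning under 50 degrees from upright, rests its side on the top edge, from where its foot slides in freely. Origin: middle of the front face's lower edge, on the bench; x points away from the robot, square to the front face (the plane x = 0), z up.
- glue_bottle: Bystander: pale squeeze bottle with a long nozzle, 67 mm diameter, 190 mm tall, standing loose near one end of the fence, to be left alone. Origin: centre of its foot, z up.
- round_tin: Bystander: low round tin with a blue lid, 72 mm diameter, 28 mm tall, loose near the other end of the fence, to be left alone. Origin: centre of its foot, z up.
Mind the look-alikes: they are no part of the job. What is shaped like the oil_tin but green is not meant.

How it is judged:
On the way:
1. the tin leans on the fence, aslant, let go by the robot (angle between oil_tin's own z axis and vertical between 0.35 and 1.25 rad and contact force between oil_tin and fence above 0.1 N and contact force between each of the arm, the fingers and oil_tin below 0.1 N), for 0.3 s.
At the end, for the whole second after the job is handed in: The oil tin stands at rest, upright within 0.06 rad, its broad side flat to the fence (turned under 0.1 rad, gap under 8 mm), its middle within 120 mm of the fence's middle; the glue bottle stands, and it and the round tin are within 30 mm of where they were (angle between oil_tin's own z axis and vertical below 0.06 rad and angle between the x axis of oil_tin and the x axis of fence, either way round below 0.1 rad and x of oil_tin in the frame of fence between -0.041 and -0.028 m and y of oil_tin in the frame of fence between -0.12 and 0.12 m and height (world z) of oil_tin below 0.008 m and linear speed of oil_tin below 0.02 m/s and distance of each of glue_bottle, round_tin from where it was at the start of the episode below 0.03 m and angle between glue_bottle's own z axis and vertical below 0.1 rad); the robot touches nothing.
It fails at once if the tin is carried: its foot is lifted clear of the bench (foot centre over 60 mm up; it is 33 mm up when the tin lies) (height (world z) of oil_tin above 0.06 m).
It fails at once if the glue bottle is pushed aside or knocked over (distance of glue_bottle from where it was at the start of the episode above 0.03 m or angle between glue_bottle's own z axis and vertical above 0.35 rad).
It fails at once if the round tin is pushed aside (distance of round_tin from where it was at the start of the episode above 0.03 m).
It also fails if it takes over 54 s, if anything falls off the work surface, if the arm or the gripper's body presses on something with over 40 N, if the wrist force passes 120 N, or if a joint passes its speed limit or range.

## Working session

There is one attempt and no reset: what is moved stays moved. The work goes in short steps, Python scripts to look and compute and a tool call to move; the robot and the scene stay as the last step left them, time stands still between calls to the robot, and variables do not carry over. Pictures are saved under pics/ and viewed, at most 10 in all, crops included, and the job is handed in when it is done.

Besides the shell and the picture viewer there is one more tool, called after "Emit:" by a JSON object that holds its "name" and its "arguments". send_rows: Moves the arm, as the interface text tells. Its arguments: {"type":"object","properties":{"rows":{"type":"array"},"force":{"type":"number"}},"required":["rows"]}

```bash
mkdir -p pics; cat > h.py <<'E'
from station import *
import numpy as np, cv2
def cam(n):
    c=camera(n); c['R']=cv2.Rodrigues(np.array(c['rvec'],float))[0]; c['t']=np.array(c['tvec'],float).ravel(); return c
def world(c):
    h,w=c['z_map'].shape; u,v=np.meshgrid(np.arange(w),np.arange(h))
    p=cv2.undistortPoints(np.stack([u,v],-1).reshape(-1,1,2).astype(np.float64),np.array(c['camera_matrix'],float),np.array(c['D'],float)).reshape(h,w,2)
    z=c['z_map'][...,None].astype(float); P=np.concatenate([p*z,z],-1)
    W=(P-c['t'])@c['R']; W[c['z_map']<=0]=np.nan; return W
def save(c,n): cv2.imwrite('pics/'+n+'.png',c['frame'][...,::-1])
E
python3 - <<'E'
from h import *
a=cam('scene');b=cam('side')
cv2.imwrite('pics/a.png',cv2.resize(np.vstack([a['frame'],b['frame']])[...,::-1],None,fx=.71,fy=.71))
save(a,'scene0');save(b,'side0')
for n,c in(('a',a),('b',b)): np.savez(n,W=world(c),f=c['frame'])
o=get_obs();print(o)
E
```

```text
{'time_s': 0.1, 'qpos': array([-1.40856845e+00,  3.00426318e-01,  1.52152637e+00,  1.06171432e-05,
        1.32070939e+00, -6.66196321e-02]), 'joint_vel': array([ 1.26222838e-03, -1.32462169e-03, -1.62827092e-03, -9.20682759e-04,
        2.26843887e-04,  6.65620389e-05]), 'tau': array([ 1.61716707e-03, -5.32642078e+01, -3.53283978e+01,  7.09319534e-02,
        2.34729942e-02, -6.07799234e-05]), 'ee_pos': array([ 0.12472058, -0.53542401,  0.20493404]), 'eef_rot': array([-3.14052629e+00, -8.14531064e-05,  2.28844835e-01]), 'force': array([ 0.12231164,  0.66963208, -0.64228   ]), 'moment': array([-0.04169024,  0.0051389 ,  0.05753343]), 'grip_force': 0.0, 'grip_width': 0.09443006360564887}
```

View pics/a.png

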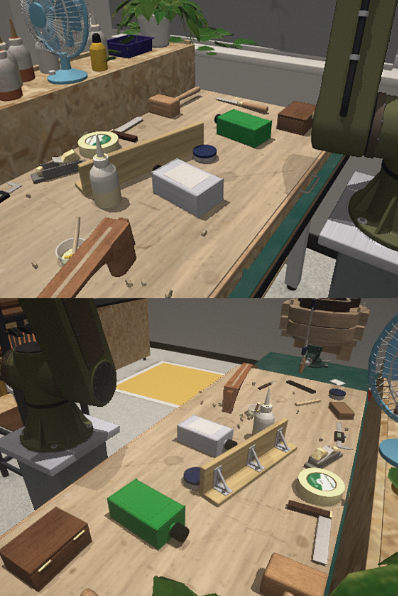

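The wanted tin is the silver one, in scene at about (264,263) and in side at about (287,193). The look-alike is the green tin, in scene at (344,179) and in side at (207,302). The glue bottle is in scene at (148,260) and the round tin at (289,215). Next I check this in a crop and measure.

```bash
python3 - <<'E'
import numpy as np,cv2
f=cv2.imread('pics/scene0.png');g=cv2.imread('pics/side0.png')
cv2.imwrite('pics/crop.png',np.hstack([cv2.resize(f[150:320,90:330],(400,283)),cv2.resize(g[130:300,220:460],(400,283))]))
for n in 'ab':
    d=np.load(n+'.npz');W=d['W'];hsv=cv2.cvtColor(d['f'],cv2.COLOR_RGB2HSV)
    x,y,z=W[...,0],W[...,1],W[...,2]
    if n=='a': bx=(slice(215,310),slice(205,320))
    else: bx=(slice(155,225),slice(240,335))
    # tin: grey, in box
    m=np.zeros(x.shape,bool);m[bx]=1
    m&=(hsv[...,1]<70)&(z>.055)&(z<.08)
    p=W[m];r=cv2.minAreaRect((p[:,:2]*1000).astype(np.float32));print(n,'tin top',r,np.median(p[:,2]),cv2.boxPoints(r).tolist())
    # everything 10-200mm high near the tin: coarse clusters
    c=np.median(p[:,:2],0); near=(np.hypot(x-c[0],y-c[1])<.4)
    for nm,lo,hi in(('fence top',.088,.102),('bottle high',.11,.2)):
        q=near&(z>lo)&(z<hi); k,L,s,ce=cv2.connectedComponentsWithStats(q.astype(np.uint8))
        for i in range(1,k):
            if s[i,4]>60: P=W[L==i]; print(nm,s[i,:5],P.min(0).round(3),P.max(0).round(3),np.median(P,0).round(3), cv2.minAreaRect((P[:,:2]*1000).astype(np.float32)))
    q=near&(hsv[...,0]>100)&(hsv[...,0]<135)&(hsv[...,1]>90)&(z>.02)&(z<.04)
    P=W[q];print('round',len(P),P.min(0),P.max(0),np.median(P,0)) if len(P) else 0
E
```

```text
a tin top ((473.99273681640625, 207.3055877685547), (97.85585021972656, 161.72128295898438), 82.0873031616211) 0.06606823588294555 [[387.1663513183594, 169.97511291503906], [547.347900390625, 147.71189880371094], [560.819091796875, 244.6360626220703], [400.6375732421875, 266.8992919921875]]
fence top [150 170 137  52 993] [ 0.58  -0.033  0.088] [0.683 0.279 0.097] [0.634 0.143 0.094] ((631.613525390625, 122.16496276855469), (320.32305908203125, 21.66651153564453), 73.96900939941406)
fence top [109 223  23  14 174] [0.68  0.309 0.088] [0.705 0.353 0.097] [0.689 0.336 0.094] ((691.3609008789062, 332.2142639160156), (41.495574951171875, 20.289644241333008), 72.31428527832031)
fence top [126 232  38  21 377] [0.598 0.306 0.088] [0.657 0.366 0.102] [0.611 0.351 0.096] ((621.3859252929688, 341.77655029296875), (62.39604568481445, 44.28182601928711), 50.16767883300781)
fence top [165 306  17   7  64] [0.445 0.438 0.091] [0.466 0.45  0.101] [0.453 0.444 0.098] ((455.32232666015625, 444.1949768066406), (21.473445892333984, 8.188864707946777), 13.562475204467773)
fence top [  70  318  116   99
[... 1450 characters left out ...]
] ((634.9361572265625, 320.49713134765625), (63.24455261230469, 40.900413513183594), 10.11787223815918)
fence top [ 282  168  124   77 1160] [ 0.583 -0.036  0.088] [0.706 0.352 0.098] [0.635 0.116 0.094] ((644.9971923828125, 157.9110107421875), (399.53314208984375, 20.17722511291504), 74.05054473876953)
bottle high [ 97 118  67  35 865] [ 0.14  -0.047  0.15 ] [0.237 0.1   0.2  ] [ 0.225 -0.     0.183] ((207.71287536621094, 12.838996887207031), (148.53182983398438, 89.69390869140625), 57.04238510131836)
bottle high [367 126  17  37 316] [0.615 0.314 0.11 ] [0.651 0.346 0.191] [0.634 0.328 0.132] ((633.229736328125, 329.550537109375), (36.693424224853516, 30.48044776916504), 6.977327346801758)
```

View pics/crop.png

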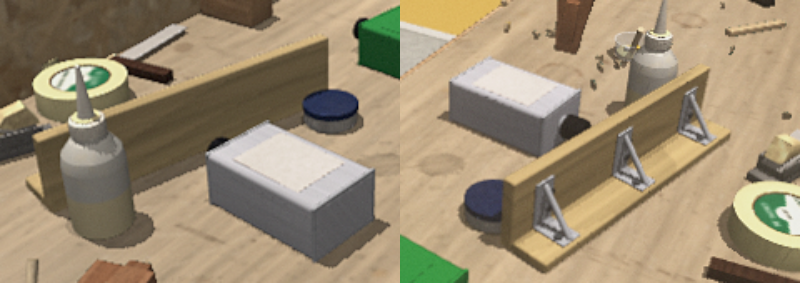

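The crop confirms the choice: a silver tin with its cap towards the fence, the bottle at the left end and the round tin at the right. All tool moves keep the fingers pointing down. My plan has three steps:
1. Grip the cap, tip the tin up and lean it on the fence.
2. Push the foot in until the tin drops upright.
3. Straddle the top of the tin and slide it flush.

First move is to above the cap.

Emit:
{"name": "send_rows", "arguments": {"rows": [{"dx": 27.5, "dy": -27.5}, {"dx": 27.5, "dy": -27.5}, {"dx": 27.5, "dy": -27.5}, {"dx": 27.5, "dy": -27.5}, {"dx": 27.5, "dy": -27.5}, {"dx": 27.5, "dy": -27.5}, {"dx": 27.5, "dy": -27.5}, {"dx": 27.5, "dy": -27.5}, {"dx": 27.5, "dy": -27.5}, {"dx": 27.5, "dy": -27.5}, {"dx": 27.5, "dy": -27.5}]}}

```text
invalid input at $.rows[0]: expected keys dx, dy, dz, roll, jaw
```

Emit:
{"name": "send_rows", "arguments": {"rows": [{"dx": 27.5, "dy": -27.5}, {"dx": 27.5, "dy": -27.5}, {"dx": 27.5, "dy": -27.5}, {"dx": 27.5, "dy": -27.5}, {"dx": 27.5, "dy": -27.5}, {"dx": 27.5, "dy": -27.5}, {"dx": 27.5, "dy": -27.5}, {"dx": 27.5, "dy": -27.5}, {"roll": 6.9}, {"roll": 6.9}, {"roll": 6.9}, {}], "force": 20}}

```text
invalid input at $.rows[0]: expected keys dx, dy, dz, roll, jaw
```

```bash
python3 - <<'E'
from h import *
c=cam('wrist');save(c,'w1');W=world(c);o=get_obs();print(o['time_s'],o['ee_pos'],o['eef_rot'],o['force'])
hsv=cv2.cvtColor(c['frame'],cv2.COLOR_RGB2HSV)
m=(hsv[...,2]<60)&(W[...,2]>.02)&(W[...,2]<.06)
k,L,s,ce=cv2.connectedComponentsWithStats(m.astype(np.uint8))
for i in range(1,k):
    if s[i,4]>80: P=W[L==i]; print(s[i],P.min(0).round(3),P.max(0).round(3),np.median(P,0).round(3))
E
```

```text
0.15 [ 0.12470902 -0.53545979  0.20503543] [-3.14073019e+00 -5.74045798e-05  2.28820782e-01] [ 0.27261095  0.17608699 -0.46966343]
```

View pics/w1.png

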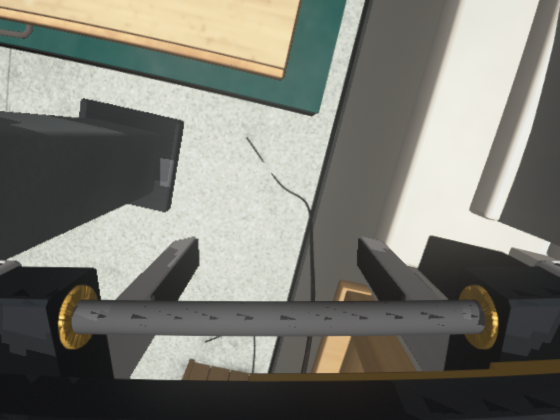

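The calls were refused because each row needs all five keys, so the arm hasn't moved. The picture only shows the fingers over the floor beside the bench. I'm sending the move again.

Emit:
{"name": "send_rows", "arguments": {"rows": [{"dx": 27.5, "dy": -27.5, "dz": 0, "roll": 0, "jaw": -1}, {"dx": 27.5, "dy": -27.5, "dz": 0, "roll": 0, "jaw": -1}, {"dx": 27.5, "dy": -27.5, "dz": 0, "roll": 0, "jaw": -1}, {"dx": 27.5, "dy": -27.5, "dz": 0, "roll": 0, "jaw": -1}, {"dx": 27.5, "dy": -27.5, "dz": 0, "roll": 0, "jaw": -1}, {"dx": 27.5, "dy": -27.5, "dz": 0, "roll": 0, "jaw": -1}, {"dx": 27.5, "dy": -27.5, "dz": 0, "roll": 0, "jaw": -1}, {"dx": 27.5, "dy": -27.5, "dz": 0, "roll": 0, "jaw": -1}, {"dx": 27.5, "dy": -27.5, "dz": 0, "roll": 0, "jaw": -1}, {"dx": 27.5, "dy": -27.5, "dz": 0, "roll": 0, "jaw": -1}, {"dx": 27.5, "dy": -27.5, "dz": 0, "roll": 0, "jaw": -1}], "force": 20}}

```text
time_s: 1.07
ee_pos: [0.3512, -0.1706, 0.2056]
eef_rot: [3.141, -0.0, 0.229]
force: [0.2, -0.1, 0.0]
grip_width: 0.094
grip_force: 0.0
```

Emit:
{"name": "send_rows", "arguments": {"rows": [{"dx": 27.5, "dy": -27.5, "dz": 0, "roll": 0, "jaw": -1}, {"dx": 27.5, "dy": -27.5, "dz": 0, "roll": 0, "jaw": -1}, {"dx": 27.5, "dy": -27.5, "dz": 0, "roll": 0, "jaw": -1}, {"dx": 27.5, "dy": -27.5, "dz": 0, "roll": 0, "jaw": -1}, {"dx": 27.5, "dy": -27.5, "dz": 0, "roll": 0, "jaw": -1}, {"dx": 27.5, "dy": -27.5, "dz": 0, "roll": 0, "jaw": -1}, {"dx": 27.5, "dy": -27.5, "dz": 0, "roll": 0, "jaw": -1}, {"dx": 27.5, "dy": -27.5, "dz": 0, "roll": 0, "jaw": -1}, {"dx": 0, "dy": 0, "dz": 0, "roll": 6.9, "jaw": -1}, {"dx": 0, "dy": 0, "dz": 0, "roll": 6.9, "jaw": -1}, {"dx": 0, "dy": 0, "dz": 0, "roll": 6.9, "jaw": -1}, {"dx": 0, "dy": 0, "dz": 0, "roll": 0, "jaw": -1}]}}

```text
time_s: 2.07
ee_pos: [0.515, 0.0919, 0.2051]
eef_rot: [3.141, 0.001, -0.138]
force: [-0.3, -0.6, -0.3]
grip_width: 0.0939
grip_force: 0.0
```

```bash
python3 - <<'E'
from h import *
c=cam('wrist');save(c,'w2');W=world(c);o=get_obs();print(o['time_s'],o['ee_pos'],o['eef_rot'],o['force'])
hsv=cv2.cvtColor(c['frame'],cv2.COLOR_RGB2HSV)
m=(hsv[...,2]<70)&(W[...,2]>.02)&(W[...,2]<.06)
k,L,s,ce=cv2.connectedComponentsWithStats(m.astype(np.uint8))
for i in range(1,k):
    if s[i,4]>80: P=W[L==i]; print(s[i],P.min(0).round(3),P.max(0).round(3),np.median(P,0).round(3))
E
```

```text
2.1167 [0.51500663 0.09179112 0.20521781] [ 3.14147685e+00  4.75831724e-04 -1.30428181e-01] [ 0.21314927 -0.20705796 -0.92033993]
[512  48  40  31 953] [ 0.605 -0.207  0.022] [ 0.636 -0.175  0.054] [ 0.621 -0.184  0.047]
[324 123  47  14 320] [ 0.567 -0.017  0.027] [0.586 0.032 0.033] [0.578 0.006 0.03 ]
[163 142  33  28 833] [0.56  0.174 0.034] [0.591 0.207 0.054] [0.576 0.187 0.049]
```

View pics/w2.png

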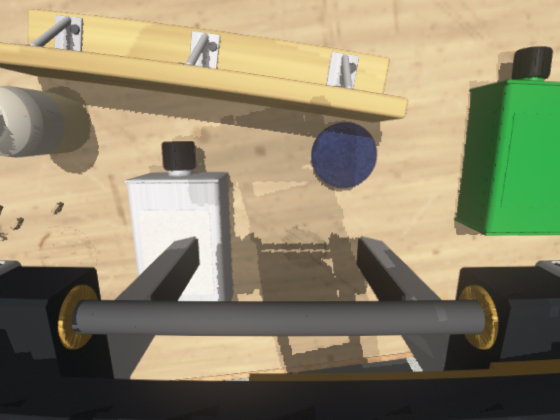

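The wrist view shows the silver tin's cap at pixel (179,156), which is (0.5755, 0.190) in the world; the round tin is at (345,155) and the bottle at (40,125). I'll centre on the cap, go down and grip it.

Emit:
{"name": "send_rows", "arguments": {"rows": [{"dx": 16.4, "dy": -35.2, "dz": 0, "roll": 0, "jaw": -1}, {"dx": 16.4, "dy": -35.2, "dz": 0, "roll": 0, "jaw": -1}, {"dx": 16.4, "dy": -35.2, "dz": 0, "roll": 0, "jaw": -1}, {"dx": 0, "dy": 0, "dz": 36, "roll": 0, "jaw": -1}, {"dx": 0, "dy": 0, "dz": 36, "roll": 0, "jaw": -1}, {"dx": 0, "dy": 0, "dz": 36, "roll": 0, "jaw": -1}, {"dx": 0, "dy": 0, "dz": 36, "roll": 0, "jaw": -1}, {"dx": 0, "dy": 0, "dz": 26, "roll": 0, "jaw": -1}, {"dx": 0, "dy": 0, "dz": 16, "roll": 0, "jaw": -1}, {"dx": 0, "dy": 0, "dz": 0, "roll": 0, "jaw": -1}]}}

```text
time_s: 2.95
ee_pos: [0.5759, 0.1892, 0.0156]
eef_rot: [3.139, 0.006, -0.128]
force: [-0.6, -0.2, -0.2]
grip_width: 0.0939
grip_force: 0.0
```

Emit:
{"name": "send_rows", "arguments": {"rows": [{"dx": 0, "dy": 0, "dz": 0, "roll": 0, "jaw": 0}, {"dx": 0, "dy": 0, "dz": 0, "roll": 0, "jaw": 0.3}, {"dx": 0, "dy": 0, "dz": 0, "roll": 0, "jaw": 1}, {"dx": 0, "dy": 0, "dz": 0, "roll": 0, "jaw": 1}, {"dx": 0, "dy": 0, "dz": 0, "roll": 0, "jaw": 1}, {"dx": 0, "dy": 0, "dz": 0, "roll": 0, "jaw": 1}, {"dx": 0, "dy": 0, "dz": 0, "roll": 0, "jaw": 1}, {"dx": 0, "dy": 0, "dz": 0, "roll": 0, "jaw": 1}, {"dx": 0, "dy": 0, "dz": 0, "roll": 0, "jaw": 1}, {"dx": 0, "dy": 0, "dz": 0, "roll": 0, "jaw": 1}], "force": 20}}

```text
time_s: 3.78
ee_pos: [0.5779, 0.19, 0.0195]
eef_rot: [-3.141, -0.0, -0.132]
force: [0.1, 0.1, 1.3]
grip_width: 0.0337
grip_force: 20.0
```

Emit:
{"name": "send_rows", "arguments": {"rows": [{"dx": 0, "dy": 0, "dz": -5, "roll": 0, "jaw": 1}, {"dx": 0, "dy": 0, "dz": -8, "roll": 0, "jaw": 1}, {"dx": 0, "dy": 0, "dz": -10, "roll": 0, "jaw": 1}, {"dx": 0, "dy": 0, "dz": -10, "roll": 1, "jaw": 1}, {"dx": 0, "dy": 0, "dz": -10, "roll": 1, "jaw": 1}, {"dx": 0, "dy": 0, "dz": -10, "roll": 1, "jaw": 1}, {"dx": 0, "dy": 0, "dz": -10, "roll": 1, "jaw": 1}, {"dx": 0, "dy": 0, "dz": -10, "roll": 1, "jaw": 1}, {"dx": 0, "dy": 0, "dz": 0, "roll": 0, "jaw": 1}]}}

```text
time_s: 4.53
ee_pos: [0.5789, 0.1901, 0.0951]
eef_rot: [-3.14, -0.003, -0.221]
force: [2.2, -0.6, -0.9]
grip_width: 0.0333
grip_force: 20.0
```

```bash
python3 - <<'E'
from h import *
a=cam('scene');b=cam('side');o=get_obs();print(o['time_s'],o['ee_pos'],o['eef_rot'],o['force'],o['grip_width'])
cv2.imwrite('pics/lift.png',np.hstack([cv2.resize(a['frame'][150:320,90:330],(400,283)),cv2.resize(b['frame'][130:300,220:460],(400,283))])[...,::-1])
E
```

```text
4.6333 [0.57852008 0.18998883 0.09323497] [-3.14060189e+00 -2.08314670e-03 -2.19883417e-01] [ 2.89180663 -0.73592434 -0.64582603] 0.03357411219052004
```

View pics/lift.png

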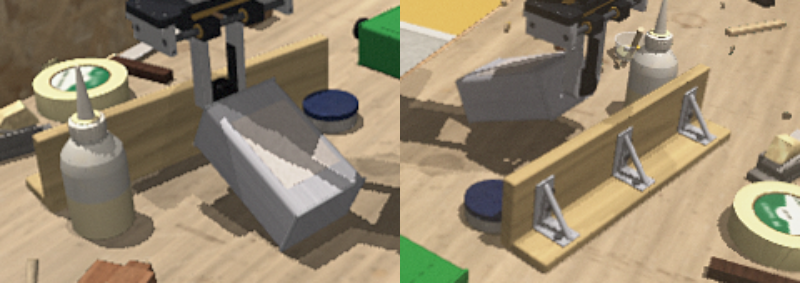

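The tin is tipping up with its foot down (foot edge near (300,245) in the left half) and its cap held at (220,90). I'll keep lifting and then move in towards the fence.

Emit:
{"name": "send_rows", "arguments": {"rows": [{"dx": 0, "dy": 0, "dz": -10, "roll": 1, "jaw": 1}, {"dx": 0, "dy": 0, "dz": -10, "roll": 1, "jaw": 1}, {"dx": 0, "dy": 0, "dz": -10, "roll": 1.3, "jaw": 1}, {"dx": 0, "dy": 0, "dz": -10, "roll": 0, "jaw": 1}, {"dx": 0, "dy": 0, "dz": -10, "roll": 0, "jaw": 1}, {"dx": 5, "dy": 0, "dz": 0, "roll": 0, "jaw": 1}, {"dx": 8, "dy": 0, "dz": 0, "roll": 0, "jaw": 1}, {"dx": 8, "dy": 0, "dz": 0, "roll": 0, "jaw": 1}, {"dx": 8, "dy": 0, "dz": 0, "roll": 0, "jaw": 1}, {"dx": 8, "dy": 0, "dz": 0, "roll": 0, "jaw": 1}, {"dx": 8, "dy": 0, "dz": 0, "roll": 0, "jaw": 1}, {"dx": 8, "dy": 0, "dz": 0, "roll": 0, "jaw": 1}]}}

```text
time_s: 5.63
ee_pos: [0.6296, 0.175, 0.142]
eef_rot: [3.141, 0.001, -0.278]
force: [-1.4, 1.3, -1.7]
grip_width: 0.0334
grip_force: 20.0
```

```bash
cat > v.py <<'E'
import sys
from h import *
O=np.array([.6363,.1605]);n=np.array([.9615,-.2748]);t=np.array([.2748,.9615])
a=cam('scene');b=cam('side');o=get_obs();print(o['time_s'],o['ee_pos'],o['eef_rot'],o['force'],o['grip_width'])
d=o['ee_pos'][:2]-O;print('tcp fence',d@n,d@t)
cv2.imwrite('pics/%s.png'%sys.argv[1],np.hstack([cv2.resize(a['frame'][150:320,90:330],(400,283)),cv2.resize(b['frame'][130:300,220:460],(400,283))])[...,::-1])
P=[]
for c in(a,b):
    W=world(c);h=cv2.cvtColor(c['frame'],cv2.COLOR_RGB2HSV);d=W[...,:2]-O;x=d@n;y=d@t;z=W[...,2]
    m=(h[...,1]<60)&(x>-.25)&(x<-.004)&(abs(y)<.09)&(z>.004)&(z<.165); P.append(np.c_[x[m],y[m],z[m]])
P=np.vstack(P)
for lo in(.005,.015,.03,.06,.09,.12,.145):
    q=P[(P[:,2]>lo)&(P[:,2]<lo+.012)]
    if len(q)>8: print(lo,len(q),np.percentile(q[:,0],[2,98]).round(3),np.percentile(q[:,1],[2,98]).round(3))
E
python3 v.py fwd
```

```text
5.7333 [0.63013729 0.17480421 0.14237904] [-3.14139142e+00 -1.01844363e-03 -2.78099886e-01] [ 0.95668187 -0.03959733  1.54062464] 0.033693696961507084
tcp fence -0.009856247507119222 0.012059984905917356
0.005 87 [-0.131 -0.101] [-0.037  0.06 ]
0.015 150 [-0.141 -0.094] [-0.038  0.061]
0.03 251 [-0.157 -0.082] [-0.038  0.061]
0.06 706 [-0.149 -0.056] [-0.037  0.06 ]
0.09 721 [-0.12  -0.027] [-0.038  0.06 ]
0.12 849 [-0.091 -0.007] [-0.037  0.06 ]
0.145 745 [-0.067 -0.011] [-0.036  0.059]
```

The tin is square, with its foot edge at about -106 mm and about 24 mm left before it touches the fence's top edge.

Emit:
{"name": "send_rows", "arguments": {"rows": [{"dx": 6, "dy": 0, "dz": 0, "roll": 0, "jaw": 1}, {"dx": 6, "dy": 0, "dz": 0, "roll": 0, "jaw": 1}, {"dx": 5, "dy": 0, "dz": 0, "roll": 0, "jaw": 1}, {"dx": 4, "dy": 0, "dz": 0, "roll": 0, "jaw": 1}, {"dx": 0, "dy": 0, "dz": 0, "roll": 0, "jaw": 1}, {"dx": 0, "dy": 0, "dz": 0, "roll": 0, "jaw": 1}]}}

```text
time_s: 6.23
ee_pos: [0.6492, 0.1696, 0.1425]
eef_rot: [-3.141, -0.0, -0.277]
force: [-0.4, -0.4, -0.6]
grip_width: 0.0335
grip_force: 20.0
```

Emit:
{"name": "send_rows", "arguments": {"rows": [{"dx": 2, "dy": 0, "dz": 0, "roll": 0, "jaw": 1}, {"dx": 1, "dy": 0, "dz": 0, "roll": 0, "jaw": 1}, {"dx": 0, "dy": 0, "dz": 0, "roll": 0, "jaw": 1}]}}

```text
time_s: 6.48
ee_pos: [0.6511, 0.1692, 0.1423]
eef_rot: [3.141, 0.002, -0.277]
force: [-7.1, 2.0, -0.3]
grip_width: 0.0338
grip_force: 20.0
```

```bash
python3 v.py touch
```

```text
6.5833 [0.65106484 0.16921462 0.14228348] [ 3.14122014e+00  2.05194734e-03 -2.76918792e-01] [-6.76316505  1.04158981 -0.27928997] 0.03359196209081567
tcp fence 0.011801616261756909 0.012436487369081834
0.005 83 [-0.11  -0.084] [-0.037  0.061]
0.015 147 [-0.119 -0.075] [-0.037  0.061]
0.03 243 [-0.133 -0.061] [-0.037  0.061]
0.06 702 [-0.131 -0.037] [-0.037  0.061]
0.09 701 [-0.101 -0.01 ] [-0.037  0.061]
0.12 615 [-0.071 -0.007] [-0.037  0.061]
0.145 632 [-0.046 -0.008] [-0.036  0.06 ]
```

It's touching the fence at 7 N. I'll let go and rise.

Emit:
{"name": "send_rows", "arguments": {"rows": [{"dx": 0, "dy": 0, "dz": 0, "roll": 0, "jaw": -0.3}, {"dx": 0, "dy": 0, "dz": 0, "roll": 0, "jaw": -0.3}, {"dx": 0, "dy": 0, "dz": 0, "roll": 0, "jaw": -0.3}, {"dx": 0, "dy": 0, "dz": 0, "roll": 0, "jaw": -0.3}, {"dx": 0, "dy": 0, "dz": 0, "roll": 0, "jaw": -0.3}, {"dx": 0, "dy": 0, "dz": -15, "roll": 0, "jaw": -0.3}, {"dx": 0, "dy": 0, "dz": -25, "roll": 0, "jaw": -0.3}, {"dx": 0, "dy": 0, "dz": -25, "roll": 0, "jaw": -0.3}, {"dx": 0, "dy": 0, "dz": -25, "roll": 0, "jaw": -0.3}, {"dx": 0, "dy": 0, "dz": 0, "roll": 0, "jaw": -0.3}, {"dx": 0, "dy": 0, "dz": 0, "roll": 0, "jaw": -0.3}, {"dx": 0, "dy": 0, "dz": 0, "roll": 0, "jaw": -0.3}]}}

```text
time_s: 7.58
ee_pos: [0.6517, 0.1687, 0.2314]
eef_rot: [3.141, 0.001, -0.277]
force: [-0.1, -0.4, 0.0]
grip_width: 0.0611
grip_force: 0.0
```

```bash
python3 v.py lean
```

```text
7.6833 [0.65153645 0.16870188 0.23092358] [ 3.14058971e+00  1.97132098e-03 -2.77416824e-01] [-0.08542971  0.76083821 -0.60068172] 0.061326513992492906
tcp fence 0.012395973486122713 0.01207308048918017
0.005 84 [-0.11  -0.083] [-0.036  0.061]
0.015 148 [-0.121 -0.075] [-0.037  0.061]
0.03 262 [-0.137 -0.062] [-0.037  0.061]
0.06 695 [-0.128 -0.035] [-0.037  0.061]
0.09 705 [-0.1  -0.01] [-0.037  0.061]
0.12 612 [-0.071 -0.007] [-0.037  0.06 ]
0.145 706 [-0.046 -0.008] [-0.036  0.06 ]
```

View pics/lean.png

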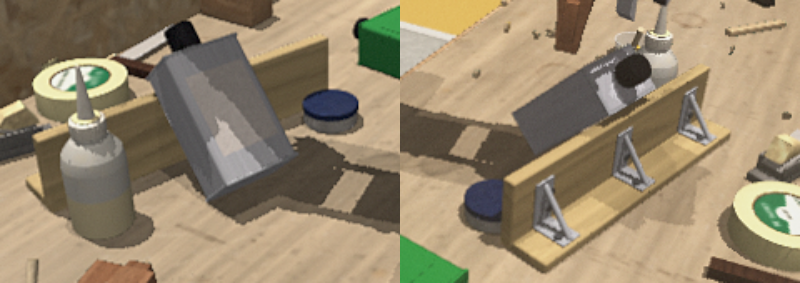

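It leans freely on the fence: foot edge at about (210,200) in the left half, face resting on the top edge. Now I go behind the foot with the fingers 61 mm apart, descend and push.

Emit:
{"name": "send_rows", "arguments": {"rows": [{"dx": -33, "dy": 0, "dz": 0, "roll": 0, "jaw": -0.3}, {"dx": -33, "dy": 0, "dz": 0, "roll": 0, "jaw": -0.3}, {"dx": -33, "dy": 0, "dz": 0, "roll": 0, "jaw": -0.3}, {"dx": -33, "dy": 0, "dz": 0, "roll": 0, "jaw": -0.3}, {"dx": -33, "dy": 0, "dz": 0, "roll": 0, "jaw": -0.3}, {"dx": -33, "dy": 0, "dz": 0, "roll": 0, "jaw": -0.3}, {"dx": 0, "dy": 0, "dz": 40, "roll": 0, "jaw": -0.3}, {"dx": 0, "dy": 0, "dz": 40, "roll": 0, "jaw": -0.3}, {"dx": 0, "dy": 0, "dz": 40, "roll": 0, "jaw": -0.3}, {"dx": 0, "dy": 0, "dz": 40, "roll": 0, "jaw": -0.3}, {"dx": 0, "dy": 0, "dz": 35, "roll": 0, "jaw": -0.3}, {"dx": 0, "dy": 0, "dz": 22, "roll": 0, "jaw": -0.3}]}}

```text
time_s: 8.68
ee_pos: [0.4593, 0.2222, 0.0113]
eef_rot: [3.139, 0.004, -0.277]
force: [0.4, -0.5, -0.6]
grip_width: 0.0616
grip_force: 0.0
```

Emit:
{"name": "send_rows", "arguments": {"rows": [{"dx": 0, "dy": 0, "dz": 0, "roll": 0, "jaw": -0.3}, {"dx": 8, "dy": 0, "dz": 0, "roll": 0, "jaw": -0.3}, {"dx": 8, "dy": 0, "dz": 0, "roll": 0, "jaw": -0.3}, {"dx": 8, "dy": 0, "dz": 0, "roll": 0, "jaw": -0.3}, {"dx": 5, "dy": 0, "dz": 0, "roll": 0, "jaw": -0.3}, {"dx": 4, "dy": 0, "dz": 0, "roll": 0, "jaw": -0.3}, {"dx": 4, "dy": 0, "dz": 0, "roll": 0, "jaw": -0.3}, {"dx": 4, "dy": 0, "dz": 0, "roll": 0, "jaw": -0.3}, {"dx": 4, "dy": 0, "dz": 0, "roll": 0, "jaw": -0.3}]}}

```text
time_s: 9.43
ee_pos: [0.5042, 0.2106, 0.015]
eef_rot: [3.141, 0.002, -0.277]
force: [-5.4, 1.2, -3.6]
grip_width: 0.0611
grip_force: 2.4
```

```bash
python3 v.py push1
```

```text
9.5333 [0.50524363 0.2105577  0.01540693] [-3.14153568e+00 -3.53608594e-04 -2.77503034e-01] [-0.29145322 -0.35808298  0.42329959] 0.06156909653171279
tcp fence -0.1397665559309804 0.012116190665632907
0.005 57 [-0.152 -0.074] [-0.038  0.06 ]
0.015 194 [-0.153 -0.069] [-0.037  0.06 ]
0.03 363 [-0.152 -0.058] [-0.038  0.06 ]
0.06 709 [-0.152 -0.033] [-0.037  0.06 ]
0.09 396 [-0.152 -0.008] [-0.038  0.06 ]
0.12 1050 [-0.176 -0.01 ] [-0.069  0.087]
0.145 1902 [-0.176 -0.008] [-0.073  0.088]
```

Emit:
{"name": "send_rows", "arguments": {"rows": [{"dx": 4, "dy": 0, "dz": 0, "roll": 0, "jaw": -0.3}, {"dx": 4, "dy": 0, "dz": 0, "roll": 0, "jaw": -0.3}, {"dx": 4, "dy": 0, "dz": 0, "roll": 0, "jaw": -0.3}, {"dx": 4, "dy": 0, "dz": 0, "roll": 0, "jaw": -0.3}, {"dx": 3, "dy": 0, "dz": 0, "roll": 0, "jaw": -0.3}, {"dx": 3, "dy": 0, "dz": 0, "roll": 0, "jaw": -0.3}, {"dx": 3, "dy": 0, "dz": 0, "roll": 0, "jaw": -0.3}, {"dx": 3, "dy": 0, "dz": 0, "roll": 0, "jaw": -0.3}, {"dx": 3, "dy": 0, "dz": 0, "roll": 0, "jaw": -0.3}, {"dx": 0, "dy": 0, "dz": 0, "roll": 0, "jaw": -0.3}]}}

```text
time_s: 10.37
ee_pos: [0.5349, 0.2021, 0.0153]
eef_rot: [3.141, -0.0, -0.277]
force: [-0.0, 0.1, 0.0]
grip_width: 0.0608
grip_force: 0.0
```

```bash
python3 v.py push2
```

```text
10.4667 [0.53489497 0.20223722 0.01564479] [-3.14129810e+00 -6.93113405e-04 -2.77351906e-01] [-1.33851589 -0.49949002  0.40732241] 0.06105662759889979
tcp fence -0.10897032617621472 0.01226423705040737
0.005 48 [-0.119 -0.039] [-0.036  0.06 ]
0.015 236 [-0.12  -0.039] [-0.037  0.06 ]
0.03 480 [-0.121 -0.036] [-0.037  0.06 ]
0.06 565 [-0.121 -0.025] [-0.038  0.06 ]
0.09 435 [-0.121 -0.009] [-0.037  0.055]
0.12 771 [-0.145 -0.005] [-0.069  0.086]
0.145 1661 [-0.144 -0.008] [-0.074  0.088]
```

View pics/push2.png

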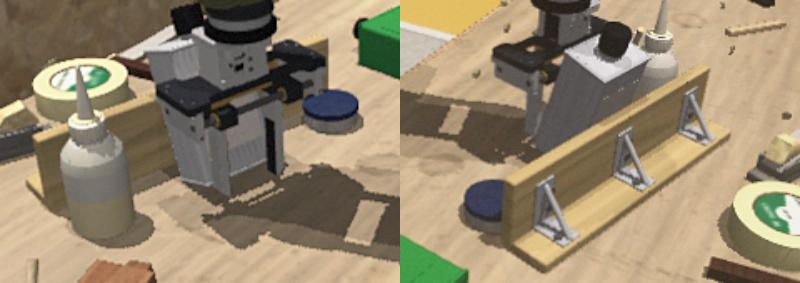

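Still leaning at about 22°, with the foot edge near -40 mm and the fingers behind the foot at (245,160) in the left half. A few mm more, then I back off.

Emit:
{"name": "send_rows", "arguments": {"rows": [{"dx": 3, "dy": 0, "dz": 0, "roll": 0, "jaw": -0.3}, {"dx": 3, "dy": 0, "dz": 0, "roll": 0, "jaw": -0.3}, {"dx": 2, "dy": 0, "dz": 0, "roll": 0, "jaw": -0.3}, {"dx": 0, "dy": 0, "dz": 0, "roll": 0, "jaw": -0.3}, {"dx": 0, "dy": 0, "dz": 0, "roll": 0, "jaw": -0.3}]}}

```text
time_s: 10.88
ee_pos: [0.5426, 0.2, 0.0156]
eef_rot: [-3.141, -0.001, -0.277]
force: [-0.5, 0.2, 0.7]
grip_width: 0.0609
grip_force: 0.7
```

```bash
python3 v.py push3
```

```text
10.9833 [0.54249247 0.20003937 0.01558852] [-3.14132940e+00 -6.78582388e-04 -2.77325397e-01] [-0.24695278  0.3929196   0.91983028] 0.061415458674915144
tcp fence -0.10106136222173456 0.012238795858468324
0.005 78 [-0.106 -0.033] [-0.037  0.061]
0.015 327 [-0.113 -0.035] [-0.037  0.06 ]
0.03 451 [-0.113 -0.032] [-0.037  0.06 ]
0.06 514 [-0.112 -0.025] [-0.037  0.06 ]
0.09 386 [-0.113 -0.005] [-0.038  0.055]
0.12 714 [-0.137 -0.008] [-0.069  0.086]
0.145 1568 [-0.136 -0.013] [-0.075  0.088]
```

Emit:
{"name": "send_rows", "arguments": {"rows": [{"dx": -3, "dy": 0, "dz": 0, "roll": 0, "jaw": -0.3}, {"dx": -4, "dy": 0, "dz": 0, "roll": 0, "jaw": -0.3}, {"dx": -5, "dy": 0, "dz": 0, "roll": 0, "jaw": -0.3}, {"dx": -6, "dy": 0, "dz": 0, "roll": 0, "jaw": -0.3}, {"dx": -8, "dy": 0, "dz": 0, "roll": 0, "jaw": -0.3}, {"dx": -10, "dy": 0, "dz": 0, "roll": 0, "jaw": -0.3}, {"dx": -15, "dy": 0, "dz": 0, "roll": 0, "jaw": -0.3}, {"dx": -20, "dy": 0, "dz": 0, "roll": 0, "jaw": -0.3}, {"dx": -20, "dy": 0, "dz": 0, "roll": 0, "jaw": -0.3}, {"dx": 0, "dy": 0, "dz": -30, "roll": 0, "jaw": -0.3}, {"dx": 0, "dy": 0, "dz": -30, "roll": 0, "jaw": -0.3}, {"dx": 0, "dy": 0, "dz": 0, "roll": 0, "jaw": -0.3}]}}

```text
time_s: 11.98
ee_pos: [0.4561, 0.2262, 0.0805]
eef_rot: [-3.137, -0.006, -0.277]
force: [0.7, 0.4, 1.3]
grip_width: 0.061
grip_force: 0.0
```

```bash
python3 v.py drop
```

```text
12.0833 [0.45466899 0.22534702 0.07633343] [-3.14010749e+00 -1.93073593e-03 -2.76991342e-01] [ 0.536402   -0.18854212 -0.06217927] 0.0611998577580389
tcp fence -0.19245817844329285 0.012438210933922412
0.005 267 [-0.097 -0.037] [-0.036  0.06 ]
0.015 283 [-0.097 -0.039] [-0.037  0.06 ]
0.03 301 [-0.097 -0.039] [-0.038  0.06 ]
0.06 430 [-0.097 -0.027] [-0.038  0.06 ]
0.09 642 [-0.203 -0.027] [-0.038  0.06 ]
0.12 596 [-0.203 -0.027] [-0.037  0.06 ]
0.145 605 [-0.203 -0.027] [-0.038  0.06 ]
```

View pics/drop.png

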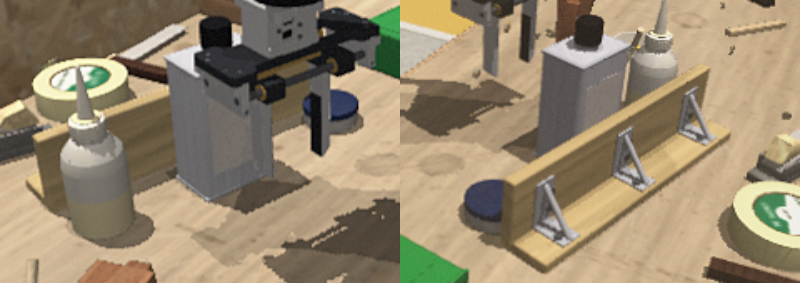

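The tin stands upright and square, about 28 mm from the fence (its front face edge at (270,175) in the left half). Now I rise, turn 90° and straddle its top above the fence.

Emit:
{"name": "send_rows", "arguments": {"rows": [{"dx": 0, "dy": 0, "dz": -38, "roll": 0, "jaw": -0.3}, {"dx": 0, "dy": 0, "dz": -38, "roll": 0, "jaw": -0.3}, {"dx": 0, "dy": 0, "dz": -38, "roll": 0, "jaw": -1}, {"dx": 0, "dy": 0, "dz": -38, "roll": 0, "jaw": -1}, {"dx": 30, "dy": 0, "dz": 0, "roll": 0, "jaw": -1}, {"dx": 35, "dy": 0, "dz": 0, "roll": 0, "jaw": -1}, {"dx": 35, "dy": 0, "dz": 0, "roll": 0, "jaw": -1}, {"dx": 30, "dy": 0, "dz": 0, "roll": 0, "jaw": -1}, {"dx": 0, "dy": 0, "dz": 0, "roll": -7, "jaw": -1}, {"dx": 0, "dy": 0, "dz": 0, "roll": -7, "jaw": -1}, {"dx": 0, "dy": 0, "dz": 0, "roll": -7, "jaw": -1}]}}

```text
time_s: 13.0
ee_pos: [0.5796, 0.1891, 0.2252]
eef_rot: [3.141, 0.003, 0.094]
force: [-0.3, 0.5, -0.0]
grip_width: 0.0941
grip_force: 0.0
```

Emit:
{"name": "send_rows", "arguments": {"rows": [{"dx": 0, "dy": 0, "dz": 0, "roll": -7, "jaw": -1}, {"dx": 0, "dy": 0, "dz": 0, "roll": -7, "jaw": -1}, {"dx": 0, "dy": 0, "dz": 0, "roll": -7, "jaw": -1}, {"dx": 0, "dy": 0, "dz": 0, "roll": -7, "jaw": -1}, {"dx": 0, "dy": 0, "dz": 0, "roll": -7, "jaw": -1}, {"dx": 0, "dy": 0, "dz": 0, "roll": -7, "jaw": -1}, {"dx": 0, "dy": 0, "dz": 0, "roll": -7, "jaw": -1}, {"dx": 0, "dy": 0, "dz": 0, "roll": -7, "jaw": -1}, {"dx": 0, "dy": 0, "dz": 0, "roll": -7, "jaw": -1}, {"dx": 0, "dy": 0, "dz": 0, "roll": -6, "jaw": -1}, {"dx": 0, "dy": 0, "dz": 0, "roll": 0, "jaw": -1}, {"dx": 0, "dy": 0, "dz": 0, "roll": 0, "jaw": -1}]}}

```text
time_s: 14.0
ee_pos: [0.5794, 0.1894, 0.2262]
eef_rot: [-3.14, 0.001, 1.29]
force: [-1.0, -0.2, -0.6]
grip_width: 0.094
grip_force: 0.0
```

```bash
python3 v.py above
```

```text
14.1 [0.57958602 0.18936416 0.22675699] [-3.14081543e+00  4.82975010e-04  1.28999403e+00] [ 0.09503218  1.14092689 -0.27749928] 0.09393052380589575
tcp fence -0.06246236358585775 0.012167887633952006
0.005 330 [-0.097 -0.04 ] [-0.036  0.06 ]
0.015 346 [-0.097 -0.039] [-0.037  0.06 ]
0.03 379 [-0.097 -0.041] [-0.037  0.06 ]
0.06 498 [-0.097 -0.027] [-0.038  0.06 ]
0.09 586 [-0.097 -0.027] [-0.037  0.06 ]
0.12 618 [-0.097 -0.027] [-0.038  0.06 ]
0.145 621 [-0.096 -0.027] [-0.037  0.06 ]
```

Centred over the tin. I'll descend to 115 mm, above the 95 mm fence, and close gently.

Emit:
{"name": "send_rows", "arguments": {"rows": [{"dx": 0, "dy": 0, "dz": 15, "roll": 0, "jaw": -1}, {"dx": 0, "dy": 0, "dz": 20, "roll": 0, "jaw": -1}, {"dx": 0, "dy": 0, "dz": 25, "roll": 0, "jaw": -1}, {"dx": 0, "dy": 0, "dz": 25, "roll": 0, "jaw": -1}, {"dx": 0, "dy": 0, "dz": 17, "roll": 0, "jaw": -1}, {"dx": 0, "dy": 0, "dz": 9, "roll": 0, "jaw": -1}, {"dx": 0, "dy": 0, "dz": 0, "roll": 0, "jaw": -1}, {"dx": 0, "dy": 0, "dz": 0, "roll": 0, "jaw": -1}]}}

```text
time_s: 14.77
ee_pos: [0.58, 0.1894, 0.117]
eef_rot: [3.141, -0.0, 1.292]
force: [0.3, -0.0, 0.3]
grip_width: 0.0941
grip_force: 0.0
```

Emit:
{"name": "send_rows", "arguments": {"rows": [{"dx": 0, "dy": 0, "dz": 0, "roll": 0, "jaw": -0.6}, {"dx": 0, "dy": 0, "dz": 0, "roll": 0, "jaw": -0.5}, {"dx": 0, "dy": 0, "dz": 0, "roll": 0, "jaw": -0.42}, {"dx": 0, "dy": 0, "dz": 0, "roll": 0, "jaw": -0.3}, {"dx": 0, "dy": 0, "dz": 0, "roll": 0, "jaw": 0}, {"dx": 0, "dy": 0, "dz": 0, "roll": 0, "jaw": 0}, {"dx": 0, "dy": 0, "dz": 0, "roll": 0, "jaw": 0}], "force": 12}}

```text
time_s: 15.35
ee_pos: [0.5801, 0.1894, 0.117]
eef_rot: [3.141, -0.0, 1.293]
force: [1.0, -1.2, 4.5]
grip_width: 0.066
grip_force: 12.0
```

Emit:
{"name": "send_rows", "arguments": {"rows": [{"dx": 0, "dy": 3, "dz": 0, "roll": 0, "jaw": 0}, {"dx": 0, "dy": 4, "dz": 0, "roll": 0, "jaw": 0}, {"dx": 0, "dy": 4, "dz": 0, "roll": 0, "jaw": 0}, {"dx": 0, "dy": 4, "dz": 0, "roll": 0, "jaw": 0}, {"dx": 0, "dy": 4, "dz": 0, "roll": 0, "jaw": 0}, {"dx": 0, "dy": 4, "dz": 0, "roll": 0, "jaw": 0}, {"dx": 0, "dy": 2, "dz": 0, "roll": 0, "jaw": 0}, {"dx": 0, "dy": 0, "dz": 0, "roll": 0, "jaw": 0}, {"dx": 0, "dy": 0, "dz": 0, "roll": 0, "jaw": 0}]}}

```text
time_s: 16.1
ee_pos: [0.6035, 0.1828, 0.1166]
eef_rot: [-3.14, -0.0, 1.294]
force: [-3.8, 1.8, 5.9]
grip_width: 0.0672
grip_force: 12.0
```

Emit:
{"name": "send_rows", "arguments": {"rows": [{"dx": 0, "dy": 1, "dz": 0, "roll": 0, "jaw": 0}, {"dx": 0, "dy": 1, "dz": 0, "roll": 0, "jaw": 0}, {"dx": 0, "dy": 0, "dz": 0, "roll": 0, "jaw": 0}]}}

```text
time_s: 16.35
ee_pos: [0.6051, 0.1824, 0.1167]
eef_rot: [-3.14, -0.0, 1.294]
force: [-5.4, 2.7, 7.3]
grip_width: 0.0672
grip_force: 12.1
```

```bash
python3 v.py slide
```

```text
16.45 [0.60511946 0.18237422 0.1166237 ] [-3.13963391e+00 -2.31232780e-05  1.29365064e+00] [-4.49846197  2.98844031  6.75792048] 0.06719997066497768
tcp fence -0.03599112676010643 0.012463648193675996
0.005 316 [-0.077 -0.019] [-0.032  0.06 ]
0.015 308 [-0.077 -0.019] [-0.031  0.06 ]
0.03 329 [-0.077 -0.019] [-0.037  0.06 ]
0.06 399 [-0.075 -0.019] [-0.037  0.06 ]
0.09 552 [-0.074 -0.004] [-0.037  0.06 ]
0.12 513 [-0.083 -0.004] [-0.037  0.06 ]
0.145 516 [-0.084 -0.005] [-0.037  0.06 ]
```

Emit:
{"name": "send_rows", "arguments": {"rows": [{"dx": 0, "dy": 1.5, "dz": 0, "roll": 0, "jaw": 0}, {"dx": 0, "dy": 1.5, "dz": 0, "roll": 0, "jaw": 0}, {"dx": 0, "dy": 0, "dz": 0, "roll": 0, "jaw": 0}, {"dx": 0, "dy": 0, "dz": 0, "roll": 0, "jaw": 0}]}}

```text
time_s: 16.78
ee_pos: [0.6081, 0.1816, 0.1166]
eef_rot: [-3.14, -0.0, 1.294]
force: [-4.5, 1.6, 6.3]
grip_width: 0.0666
grip_force: 12.0
```

Emit:
{"name": "send_rows", "arguments": {"rows": [{"dx": 0, "dy": 1, "dz": 0, "roll": 0, "jaw": 0}, {"dx": 0, "dy": 1, "dz": 0, "roll": 0, "jaw": 0}, {"dx": 0, "dy": 0, "dz": 0, "roll": 0, "jaw": 0}, {"dx": 0, "dy": 0, "dz": 0, "roll": 0, "jaw": 0}]}}

```text
time_s: 17.12
ee_pos: [0.6092, 0.1813, 0.1167]
eef_rot: [-3.138, 0.0, 1.294]
force: [-11.0, 2.1, 10.7]
grip_width: 0.0668
grip_force: 12.1
```

```bash
python3 v.py slide2
```

```text
17.2167 [0.60918926 0.18126082 0.11668495] [-3.13781239e+00  3.06407877e-04  1.29379118e+00] [-10.53769226   1.82682435  10.51095908] 0.06711676154389211
tcp fence -0.031772047755087164 0.012511496469439462
0.005 310 [-0.073 -0.015] [-0.031  0.06 ]
0.015 302 [-0.072 -0.015] [-0.031  0.06 ]
0.03 331 [-0.072 -0.014] [-0.035  0.06 ]
0.06 396 [-0.071 -0.014] [-0.037  0.06 ]
0.09 453 [-0.071 -0.008] [-0.037  0.06 ]
0.12 467 [-0.079 -0.007] [-0.037  0.061]
0.145 481 [-0.08  -0.007] [-0.037  0.06 ]
```

Force rose to 11 N, so the tin is against the fence. I'll release and rise.

Emit:
{"name": "send_rows", "arguments": {"rows": [{"dx": 0, "dy": 0, "dz": 0, "roll": 0, "jaw": -1}, {"dx": 0, "dy": 0, "dz": 0, "roll": 0, "jaw": -1}, {"dx": 0, "dy": 0, "dz": 0, "roll": 0, "jaw": -1}, {"dx": 0, "dy": 0, "dz": 0, "roll": 0, "jaw": -1}, {"dx": 0, "dy": 0, "dz": 0, "roll": 0, "jaw": -1}, {"dx": 0, "dy": 0, "dz": -20, "roll": 0, "jaw": -1}, {"dx": 0, "dy": 0, "dz": -30, "roll": 0, "jaw": -1}, {"dx": 0, "dy": 0, "dz": -30, "roll": 0, "jaw": -1}, {"dx": 0, "dy": 0, "dz": -30, "roll": 0, "jaw": -1}, {"dx": 0, "dy": 0, "dz": -30, "roll": 0, "jaw": -1}, {"dx": 0, "dy": 0, "dz": 0, "roll": 0, "jaw": -1}, {"dx": 0, "dy": 0, "dz": 0, "roll": 0, "jaw": -1}]}}

```text
time_s: 18.22
ee_pos: [0.611, 0.1806, 0.2579]
eef_rot: [3.139, -0.001, 1.293]
force: [0.6, -0.4, 0.2]
grip_width: 0.0938
grip_force: 0.0
```

```bash
cat >> v.py <<'E'
for n_,c in(('a',a),('b',b)):
    W=world(c);h=cv2.cvtColor(c['frame'],cv2.COLOR_RGB2HSV);d=W[...,:2]-O;x=d@n;y=d@t;z=W[...,2]
    m=(h[...,1]<60)&(x>-.15)&(x<.03)&(abs(y-.012)<.07)&(z>.155)&(z<.165)
    r=cv2.minAreaRect((np.c_[x[m],y[m]]*1000).astype(np.float32));print(n_,'top',r,'slope dz/dx',np.polyfit(x[m],z[m],1)[0])
    q=(z>.11)&(z<.2)&(abs(x+.052)<.05)&(abs(y-.165)<.05);print('bottle',np.median(W[q],0))
    q=(h[...,0]>100)&(h[...,0]<135)&(h[...,1]>90)&(z>.02)&(z<.04)&(abs(y+.16)<.06);P=W[q];print('round',len(P),np.median(P,0) if len(P) else 0)
E
python3 v.py end
```

```text
18.3167 [0.6102792  0.18046011 0.25515331] [-3.14015928e+00  8.12179744e-04  1.29334567e+00] [-0.17644261  0.10217784 -0.09937606] 0.09341764813273352
tcp fence -0.030504036873730062 0.01204112908013056
0.005 297 [-0.073 -0.015] [-0.031  0.061]
0.015 302 [-0.073 -0.015] [-0.029  0.061]
0.03 316 [-0.074 -0.016] [-0.037  0.06 ]
0.06 381 [-0.073 -0.015] [-0.037  0.06 ]
0.09 506 [-0.073 -0.004] [-0.037  0.06 ]
0.12 570 [-0.073 -0.004] [-0.037  0.06 ]
0.145 573 [-0.073 -0.004] [-0.037  0.06 ]
a top ((-39.649574279785156, 12.6318359375), (98.75696563720703, 70.35002899169922), 89.5694580078125) slope dz/dx 0.018390163997601718
bottle [0.62490548 0.33930732 0.13200343]
round 473 [0.54214292 0.02217133 0.02847156]
b top ((-36.20041275024414, 11.178569793701172), (68.29914855957031, 98.8771743774414), 0.0745965912938118) slope dz/dx -0.007042757785082534
bottle [0.63454562 0.3276668  0.13252724]
round 5 [0.55093717 0.02810509 0.02804235]
```

View pics/end.png

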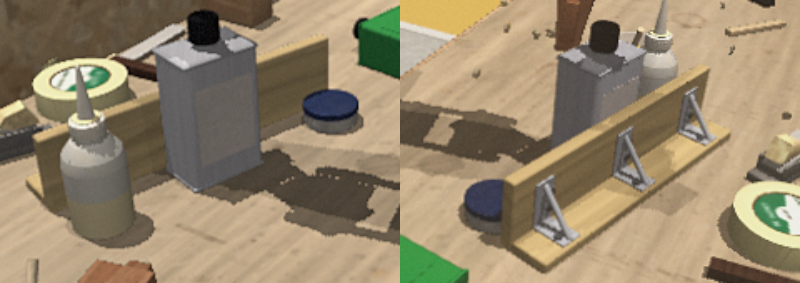

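The tin is upright and square, and the bystanders haven't moved. The gap is only estimated, at about 4 mm ± 2, so I'll repeat the slide with a firmer, lower grip to gain margin.

Emit:
{"name": "send_rows", "arguments": {"rows": [{"dx": 0, "dy": -7, "dz": 0, "roll": 0, "jaw": -1}, {"dx": 0, "dy": 0, "dz": 30, "roll": 0, "jaw": -1}, {"dx": 0, "dy": 0, "dz": 35, "roll": 0, "jaw": -1}, {"dx": 0, "dy": 0, "dz": 35, "roll": 0, "jaw": -1}, {"dx": 0, "dy": 0, "dz": 30, "roll": 0, "jaw": -1}, {"dx": 0, "dy": 0, "dz": 18, "roll": 0, "jaw": -1}, {"dx": 0, "dy": 0, "dz": 0, "roll": 0, "jaw": -0.6}, {"dx": 0, "dy": 0, "dz": 0, "roll": 0, "jaw": -0.5}, {"dx": 0, "dy": 0, "dz": 0, "roll": 0, "jaw": -0.4}, {"dx": 0, "dy": 0, "dz": 0, "roll": 0, "jaw": 0}, {"dx": 0, "dy": 0, "dz": 0, "roll": 0, "jaw": 0}, {"dx": 0, "dy": 0, "dz": 0, "roll": 0, "jaw": 0}], "force": 40}}

```text
time_s: 19.32
ee_pos: [0.6044, 0.1827, 0.11]
eef_rot: [3.14, -0.001, 1.293]
force: [-0.7, -0.6, 6.9]
grip_width: 0.0658
grip_force: 40.0
```

Emit:
{"name": "send_rows", "arguments": {"rows": [{"dx": 0, "dy": 1.5, "dz": 0, "roll": 0, "jaw": 0}, {"dx": 0, "dy": 1.5, "dz": 0, "roll": 0, "jaw": 0}, {"dx": 0, "dy": 0, "dz": 0, "roll": 0, "jaw": 0}]}}

```text
time_s: 19.57
ee_pos: [0.607, 0.1821, 0.11]
eef_rot: [3.141, -0.001, 1.294]
force: [-4.1, 2.6, 10.7]
grip_width: 0.0659
grip_force: 40.0
```

Emit:
{"name": "send_rows", "arguments": {"rows": [{"dx": 0, "dy": 1, "dz": 0, "roll": 0, "jaw": 0}, {"dx": 0, "dy": 1, "dz": 0, "roll": 0, "jaw": 0}, {"dx": 0, "dy": 0, "dz": 0, "roll": 0, "jaw": 0}]}}

```text
time_s: 19.82
ee_pos: [0.6079, 0.1819, 0.11]
eef_rot: [-3.14, -0.001, 1.294]
force: [-12.1, 2.4, 13.5]
grip_width: 0.0654
grip_force: 40.0
```

Emit:
{"name": "send_rows", "arguments": {"rows": [{"dx": 0, "dy": 1, "dz": 0, "roll": 0, "jaw": 0}, {"dx": 0, "dy": 0, "dz": 0, "roll": 0, "jaw": 0}, {"dx": 0, "dy": 0, "dz": 0, "roll": 0, "jaw": -1}, {"dx": 0, "dy": 0, "dz": 0, "roll": 0, "jaw": -1}, {"dx": 0, "dy": 0, "dz": 0, "roll": 0, "jaw": -1}, {"dx": 0, "dy": 0, "dz": 0, "roll": 0, "jaw": -1}, {"dx": 0, "dy": 0, "dz": 0, "roll": 0, "jaw": -1}, {"dx": 0, "dy": 0, "dz": -25, "roll": 0, "jaw": -1}, {"dx": 0, "dy": 0, "dz": -35, "roll": 0, "jaw": -1}, {"dx": 0, "dy": 0, "dz": -35, "roll": 0, "jaw": -1}, {"dx": 0, "dy": 0, "dz": -35, "roll": 0, "jaw": -1}, {"dx": 0, "dy": 0, "dz": -20, "roll": 0, "jaw": -1}]}}

```text
time_s: 20.82
ee_pos: [0.6101, 0.1809, 0.2629]
eef_rot: [3.138, -0.002, 1.293]
force: [0.2, 0.9, 0.2]
grip_width: 0.0941
grip_force: 0.0
```

Emit:
{"name": "send_rows", "arguments": {"rows": [{"dx": 0, "dy": 0, "dz": 0, "roll": 0, "jaw": -1}, {"dx": 0, "dy": 0, "dz": 0, "roll": 0, "jaw": -1}, {"dx": 0, "dy": 0, "dz": 0, "roll": 0, "jaw": -1}]}}

```text
time_s: 21.07
ee_pos: [0.6093, 0.1807, 0.257]
eef_rot: [-3.14, 0.001, 1.293]
force: [1.0, 0.3, -0.0]
grip_width: 0.0942
grip_force: 0.0
```

```bash
python3 v.py end2
```

```text
21.1667 [0.60922699 0.18075253 0.25677326] [-3.13937632e+00  1.24031137e-03  1.29340958e+00] [-0.05540697  0.6879337  -0.15049481] 0.09402814561200065
tcp fence -0.03159609752096988 0.012033145011432312
0.005 303 [-0.07  -0.012] [-0.031  0.061]
0.015 291 [-0.07  -0.015] [-0.03  0.06]
0.03 323 [-0.071 -0.012] [-0.036  0.06 ]
0.06 387 [-0.071 -0.013] [-0.037  0.06 ]
0.09 453 [-0.071 -0.007] [-0.037  0.061]
0.12 474 [-0.07  -0.008] [-0.037  0.061]
0.145 484 [-0.07  -0.007] [-0.037  0.061]
a top ((-35.875545501708984, 12.406024932861328), (98.3868179321289, 70.12857055664062), 89.41545104980469) slope dz/dx 0.017000439051827628
bottle [0.6248409  0.33972554 0.13238739]
round 472 [0.54201101 0.02234033 0.02854949]
b top ((-33.21494674682617, 12.143608093261719), (99.19033813476562, 67.61859893798828), 88.94721984863281) slope dz/dx -0.009144490664041785
bottle [0.63406061 0.32723097 0.1322342 ]
round 6 [0.53328289 0.03603868 0.02861637]
```

The tin's middle is now at about -34.5 mm, upright, square and released.

```bash
python3 -c "
from station import *
print(hand_in())"
```

```text
the job is handed in; nothing more can be done
None
```

I handed in the job at about 21 s: the oil tin stands upright and let go, its broad side flat to the fence (by camera about 1–2 mm off it), with the glue bottle and round tin where they were; `hand_in()` returned no verdict.

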